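# Put away columns, vials and bottle cap after an HPLC run

### The arm

A 7-joint arm with a two-finger parallel gripper is mounted at the origin on the work surface. World frame = base frame: x ahead of the robot, y to its left, z up, the work surface at z = 0. Lengths are in m, angles in rad, forces in N, time in s.
With the tool pointing down it reaches from about 0.4 to 0.85 m from the base axis. Payload 4.5 kg.
Tool frame: the origin (TCP) lies on the centre line of the jaws, within the pads' length; the fingertips stand 17 mm ahead of it and the grasp point (between the pads) lies 2 mm behind it (r.tip_reach is the distance from the TCP to the fingertips, in m); z points along the fingers, y is the line along which they close (so a half turn about z gives the same grasp; the last joint's range is limited). The gripper opens to 88 mm and grips with 3 to 60 N. Pads are 18 mm wide; open, the fingers measure 123 mm over their backs; the gripper's body (75 mm by 187 mm) begins 45 mm behind the grasp point.
Start: joints at [-1.19, 0.689, -0.195, 1.565, 0.157, 0.902, -0.215], TCP at [0.212, 0.588, 0.256] pointing down, gripper open.
Joint ranges: [-3.01, 3.01], [-0.46, 2.08], [-1.47, 1.51], [0.13, 2.56], [-1, 4.14], [0.04, 2.09], [-2.66, 2.66]. Speed limits (rad/s): [2.57, 2.57, 3.14, 3.14, 3.14, 3.14, 3.14].

### API

Orientations are given as a unit quaternion [x, y, z, w].
In Python, from plant import r gives the robot as it stands.
- The arm moves only by the tool step_arm, never from a script. Its argument "steps" is a list of rows, each a list of 7 numbers: the shift along the tool's x, y, z in cm, then the turn, a rotation vector about the tool's x, y, z in degrees, then the gripper's target within -1 to 1 (shut at 1, half-way at 0, fully open at -1). A call has 1 to 8 rows; each row shifts and turns the commanded pose from where the row before left it, along the tool's axes as they then stand; what a row does not reach is not made up. A row lasts 1/8 s, in which the tool goes at most 62.5 mm and 10.7 degrees, less where a joint would pass 70% of its speed; a pose out of reach is approached as far as the arm can. A call with a gripper value outside its range is refused whole. The fingers move at their own pace and stop on an object; "force" is the grip in N (left out, the last holds). Time passes only in rows, so rows that do not move let the fingers close. It gives the time, the measured TCP pose, the force, the opening and the grip force at its end, in the units of the state.
- r.get_state(): the state, without advancing time (a new reading comes with each control period).
- r.snapshot(name): name is "side" or "top" or "wrist"; returns a dict with "pixels" (420x560x3 uint8, red, green, blue), "fx", "fy", "cx", "cy" (pixels), "cam_to_world" (4x4, takes a point from camera to world coordinates). Camera axes: x right, y down, z forward; pixel columns grow to the right and rows downward; lengths in m; the calibration is good to about 2 mm. A picture is of the moment at which its call begins. There is no depth.
- r.finish_job(): hands the job in; it is judged then, once.
The state is a dict: "clock": time; "q": joint angles; "qd": joint speeds; "joint_torque": joint torques, N m; "tool_pos": TCP position; "eef_rot": TCP orientation; "contact_force": force on the tool from outside, world axes, zero at the start; "moment": the same for the moment, N m; "opening": opening from 0.0 (shut) to 1.0 (fully open); "finger_force": force on a finger pad.
Only numpy, scipy, OpenCV 4.12 (cv2) and the standard library are available. Lean on these libraries where they do the work, as an engineer would, in place of code of your own. Each camera call takes 0.05 s, during which the arm holds its last target. There are 200 camera calls.

### The job

The run is finished, so clear the bench: lay the long steel column in the full-length lane of the grey column tray and the short column in one of that tray's two half-length bays, stand the two loose amber vials upright in the free bays of the white vial tray beside the vial already there, and lay the blue bottle cap flat in the round steel dish. Set each thing down rather than dropping it, and leave the vial already in the tray and the solvent bottle where they stand.

Things in the scene. Friction and masses are not known exactly. Their poses are not given: they have to be found in the camera images.
- long_column_mid (a point): Long stainless-steel column lying on the bench, 160 mm overall, about 220 g: a round tube 12.7 mm in diameter with a paper label; at each end a hexagonal fitting, 20 mm across flats, 15 mm long, and a 3 mm black plug. The tube between the fittings is 124 mm long. The point is its middle on the axis, 10 mm above what it lies on; x axis along the column (both ends alike).
- short_column_mid (a point): Short stainless-steel column, the same in every way but only 80 mm overall (44 mm of tube between the fittings), 120 g. The point is its middle on its axis, 10 mm above what it lies on; x axis along the column.
- vial_a_mid (a point): Amber glass vial with a white screw cap and a paper label, standing upright: 28 mm in diameter, 61 mm tall (glass body of 28 mm up to 43 mm, cap 24 mm), about 35 g. One of the two loose vials on the bench (they are alike, and may change places). The point is its centre, half-way up (30.5 mm); z axis up towards the cap.
- vial_b_mid (a point): Amber glass vial with a white screw cap and a paper label, standing upright: 28 mm in diameter, 61 mm tall (glass body of 28 mm up to 43 mm, cap 24 mm), about 35 g. The other loose vial. The point is its centre, half-way up (30.5 mm); z axis up towards the cap.
- bottle_cap_mid (a point): Blue ribbed plastic screw cap of a solvent bottle, lying top up on the bench: 54 mm in diameter, 30 mm tall, 22 g. The point is its centre, half-way up (15 mm).
- column_tray: Fixed grey tray, bays lined black: 136 mm (its x) by 208 mm (its y), floor 4 mm, walls 4 mm thick, 14 mm high over the bench. Wall along y at x = 0: on the +x side a full-length lane (62 x 200 mm inside, centre x = +33, y = 0); the -x side is parted at y = 0 into two half-length bays (62 x 98 mm inside, centres x = -33, y = +51 and -51). Origin: centre of its underside, on the bench; z up.
- vial_tray: Fixed white tray, three square bays in a row along its y: 58 mm (its x) by 166 mm (its y), floor 4 mm, walls 4 mm thick, 20 mm high over the bench. Bays 50 mm square inside, centres at x = 0, y = -54, 0 and +54 mm. The bay at y = +54 already holds a vial; the other two are free. Origin: centre of its underside, on the bench; z up.
- cap_dish: Fixed round dish of stainless steel, 120 mm in diameter outside, wall 3 mm, floor 3 mm thick, rim 22 mm above the bench. Origin: centre of its underside, on the bench.
- racked_vial_mid (a point): Amber glass vial with a white screw cap and a paper label, standing upright: 28 mm in diameter, 61 mm tall (glass body of 28 mm up to 43 mm, cap 24 mm), about 35 g. It already stands in an end bay of the vial tray and is to be left there. The point is its centre, half-way up.
- solvent_bottle_mid (a point): Bystander: clear glass bottle with a blue cap on, 56 mm in diameter, 105 mm tall, standing beyond the trays; leave it. The point is half-way up.

How it is judged:
By the outcome, as a careful person would: the job done as asked, in the order asked, and still so for the second after the job is handed in, with the robot touching nothing.
It also fails if it takes over 125 s, if anything falls off the work surface, if the arm or the gripper's body presses on something with over 40 N, if the wrist force passes 120 N, or if a joint passes its speed limit or range.

## Working session

There is one attempt and no reset: what is moved stays moved. The work goes in short steps, Python scripts to look and compute and a tool call to move; the robot and the scene stay as the last step left them, time stands still between calls to the robot, and variables do not carry over. Pictures are saved under pics/ and viewed, at most 16 in all, crops included, and the job is handed in when it is done.

Besides the shell and the picture viewer there is one more tool, called after "Emit:" by a JSON object that holds its "op" and its "data". step_arm: Moves the arm, as the interface text tells. Its arguments: {"type":"object","properties":{"steps":{"type":"array","items":{"type":"array","items":{"type":"number"}}},"force":{"type":"number"}},"required":["steps"]}

```bash
mkdir -p pics; cat > h.py <<'E'
import numpy as np, cv2, json
from plant import r
from scipy.spatial.transform import Rotation as R
def snap(name,fn):
    s=r.snapshot(name); cv2.imwrite('pics/'+fn+'.png',cv2.cvtColor(s['pixels'],cv2.COLOR_RGB2BGR))
    np.savez('pics/'+fn+'.npz',**s); return s
def load(fn): return dict(np.load('pics/'+fn+'.npz'))
def ray(s,u,v,z):
    T=s['cam_to_world']; d=T[:3,:3]@np.array([(u-s['cx'])/s['fx'],(v-s['cy'])/s['fy'],1]); o=T[:3,3]
    return o+d*(z-o[2])/d[2]
def proj(s,p):
    T=np.linalg.inv(s['cam_to_world']); c=T[:3,:3]@np.array(p)+T[:3,3]
    return s['fx']*c[0]/c[2]+s['cx'], s['fy']*c[1]/c[2]+s['cy']
E
python3 - <<'E'
from h import *
for n in ['top','side','wrist']:
    s=snap(n,n+'0'); print(n,s['fx'],s['cam_to_world'].round(3).tolist())
st=r.get_state();print(st['tool_pos'],st['eef_rot'],st['clock'],st['opening'],R.from_quat(st['eef_rot']).as_matrix().round(3).tolist())
E
```

```text
top 399.10620398346714 [[-0.026, -0.981, 0.193, 0.364], [-1.0, 0.027, 0.002, 0.01], [-0.007, -0.192, -0.981, 1.167], [0.0, 0.0, 0.0, 1.0]]
side 400.72481322441183 [[0.992, -0.094, 0.084, 0.489], [-0.126, -0.752, 0.647, -0.561], [0.002, -0.653, -0.758, 0.738], [0.0, 0.0, 0.0, 1.0]]
wrist 359.7896412298799 [[0.34, 0.894, 0.293, 0.136], [0.94, -0.322, -0.109, 0.615], [-0.003, 0.312, -0.95, 0.384], [0.0, 0.0, 0.0, 1.0]]
[0.2123052  0.58735369 0.25511965] [ 1.72503986e-01  9.85008581e-01 -6.81180472e-04 -7.56526974e-05] 0.15 1.0010236473725391 [[-0.94, 0.34, -0.0], [0.34, 0.94, -0.001], [-0.0, -0.001, -1.0]]
```

View pics/top0.png

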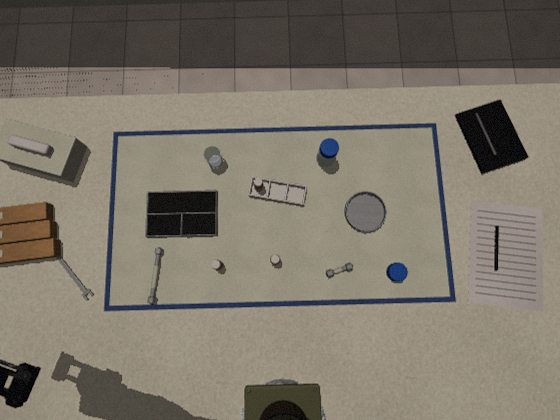

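View pics/side0.png

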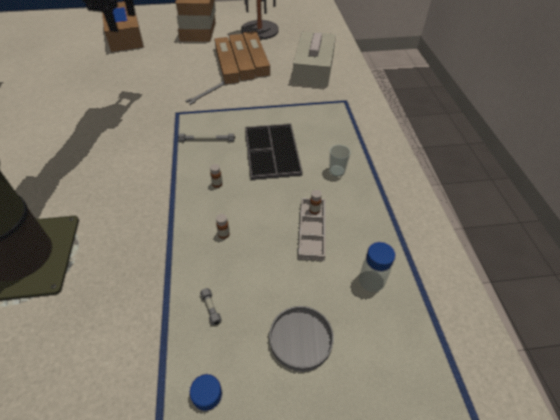

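The top view shows the long column at (155,277), short column (340,270), vials (217,265) and (276,260), cap (397,272), dish (365,212), vial tray (278,192) and column tray (182,214). The side view agrees. I'll measure on an enlarged crop.

```bash
python3 - <<'E'
from h import *
s=load('top0'); im=cv2.cvtColor(s['pixels'],cv2.COLOR_RGB2BGR)
c=im[135:310,130:425]; cv2.imwrite('pics/crop0.png',cv2.resize(c,(797,473),interpolation=cv2.INTER_CUBIC))
h=cv2.cvtColor(im,cv2.COLOR_BGR2HSV)
def cc(m,n,x0=120,x1=420,y0=140,y1=300,z=0):
    M=np.zeros_like(m);M[y0:y1,x0:x1]=m[y0:y1,x0:x1]
    for c in cv2.findContours(M,cv2.RETR_EXTERNAL,cv2.CHAIN_APPROX_NONE)[0]:
        if cv2.contourArea(c)>60:
            q=cv2.minAreaRect(c); print(n,cv2.contourArea(c),np.round(q[0],1),np.round(q[1],1),[ray(s,*p,z)[:2].round(4).tolist() for p in cv2.boxPoints(q)],'c',ray(s,*q[0],z)[:2].round(4))
cc(((h[...,0]>100)&(h[...,0]<125)&(h[...,1]>150)).astype(np.uint8)*255,'blue',y0=255,z=.03)
cc((h[...,2]<50).astype(np.uint8)*255,'black',x0=140,x1=225,y0=185,y1=240,z=.004)
E
```

```text
blue 263.0 [396.5 271.5] [17. 19.] [[0.4203, -0.3061], [0.4189, -0.3596], [0.3718, -0.3553], [0.3732, -0.3023]] c [ 0.396  -0.3308]
black 606.0 [198. 224.] [20. 32.] [[0.5818, 0.2814], [0.5792, 0.1864], [0.5195, 0.1863], [0.5221, 0.2803]] c [0.5505 0.2336]
black 612.5 [163.5 224. ] [20. 33.] [[0.5847, 0.3854], [0.582, 0.2873], [0.5223, 0.2862], [0.5249, 0.3833]] c [0.5533 0.3355]
black 1256.0 [181.5 202. ] [20. 67.] [[0.6518, 0.3847], [0.6461, 0.1835], [0.5851, 0.1835], [0.5907, 0.3826]] c [0.6183 0.2835]
```

View pics/crop0.png

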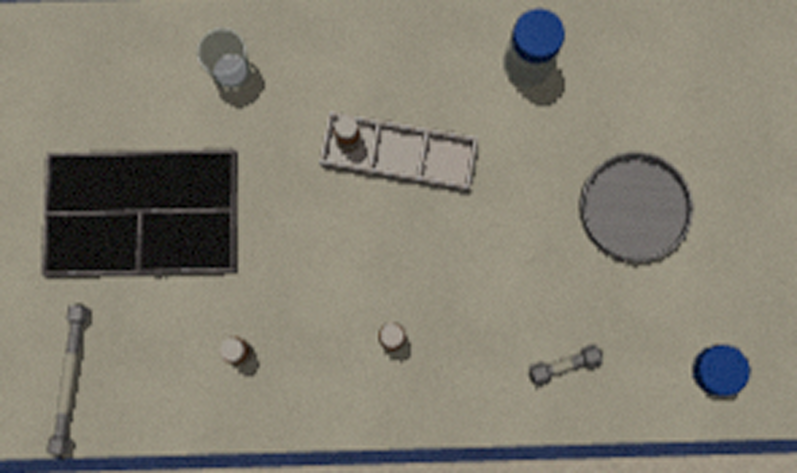

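The crop shows the column ends at (78,316)/(60,444) and (541,373)/(592,357), vial caps at (236,351) and (392,337), dish centre (636,209), and vial tray corners (330,115), (478,138), (470,191), (321,165).

```bash
python3 - <<'E'
from h import *
s=load('top0')
W=lambda u,v,z: ray(s,130+u/2.702-.3,135+v/2.702-.3,z)[:2]
def seg(n,a,b,z):
    A,B=W(*a,z),W(*b,z); d=A-B; print(n,((A+B)/2).round(4),'len',np.linalg.norm(d).round(4),'dir deg',np.degrees(np.arctan2(d[1],d[0])).round(1))
seg('long',(78,316),(60,444),.012)
seg('short',(541,373),(592,357),.012)
print('vials',W(236,351,.061),W(392,337,.061),'rack',W(347,131,.061))
print('dish',W(636,209,.022))
c=[W(*p,.02) for p in [(330,115),(478,138),(470,191),(321,165)]]; print('vt',np.round(c,4).tolist(),np.mean(c,0))
for n,p,z in[('vt',[(330,115),(478,138)],.02),('vt2',[(321,165),(470,191)],.02),('ct',[(48,154),(236,151)],.014),('ct2',[(44,275),(237,272)],.014)]: seg(n,*p,z)
print('bot',W(539,35,.105))
st=r.get_state();T=np.linalg.inv(np.vstack([np.c_[R.from_quat(st['eef_rot']).as_matrix(),st['tool_pos']],[0,0,0,1]]))@load('wrist0')['cam_to_world'];print(T.round(3))
E
```

```text
long [0.4048 0.353 ] len 0.1342 dir deg -6.4
short [ 0.4057 -0.1737] len 0.0569 dir deg 105.6
vials [0.42697713 0.16911128] [0.4368587 0.0100168] rack [0.6547151  0.05167447]
dish [ 0.5694086  -0.25663478]
vt [[0.6842, 0.0716], [0.6535, -0.09], [0.5946, -0.0788], [0.628, 0.0823]] [ 0.64007235 -0.00373991]
vt [ 0.6688 -0.0092] len 0.1645 dir deg 79.3
vt2 [0.6113 0.0017] len 0.1646 dir deg 78.3
ct [0.649  0.2795] len 0.2071 dir deg 89.3
ct2 [0.5151 0.2788] len 0.208 dir deg 89.3
bot [ 0.73982963 -0.15029464]
[[-0.    -0.95  -0.312  0.081]
 [ 1.     0.    -0.002  0.   ]
 [ 0.001 -0.312  0.95  -0.129]
 [ 0.     0.     0.     1.   ]]
```

```bash
cat >> h.py <<'E'
def to(x,y,z,ang):
    "shift in current tool axes (cm), turn about tool z (deg), tool x at world angle ang (mod 180)"
    st=r.get_state(); M=R.from_quat(st['eef_rot']).as_matrix()
    d=M.T@(np.array([x,y,z])-st['tool_pos'])*100
    cur=np.degrees(np.arctan2(M[1,0],M[0,0])); t=-((ang-cur+90)%180-90)
    print('shift',d.round(2),'turnz',round(t,1),'pos',st['tool_pos'].round(4),'ang',cur.round(1),'tilt',M[2].round(3),'t',round(st['clock'],2),'q7',st['q'][6].round(2),'op',round(st['opening']*88,1),'F',st['contact_force'].round(1))
E
python3 -c "
from h import *
to(.405,.353,.15,173.6)"
```

```text
shift [-26.09 -15.48  10.54] turnz -13.5 pos [0.2123 0.5874 0.2551] ang 160.1 tilt [-0.    -0.001 -1.   ] t 0.15 q7 -0.22 op 88.1 F [-0.4 -0.5 -0.4]
```

Emit:
{"op": "step_arm", "data": {"steps": [[-4.4, -2.6, 1.7, 0, 0, 0, -1], [-4.4, -2.6, 1.7, 0, 0, 0, -1], [-4.4, -2.6, 1.7, 0, 0, 0, -1], [-4.4, -2.6, 1.8, 0, 0, 0, -1], [-4.3, -2.6, 1.8, 0, 0, 0, -1], [-4.2, -2.5, 1.8, 0, 0, 0, -1], [0, 0, 0, 0, 0, -6.8, 0.2], [0, 0, 0, 0, 0, -6.7, 0.2]]}}

```text
clock: 1.15
tool_pos: [0.4057, 0.3524, 0.1502]
eef_rot: [0.055, 0.999, -0.0, -0.0]
contact_force: [0.0, -0.2, -0.0]
opening: 0.797
finger_force: 0.0
```

```bash
python3 -c "
from h import *
to(.405,.353,.15,173.6)
s=snap('wrist','w1')
print(proj(s,(.405,.353,.01)))"
```

```text
shift [0.08 0.05 0.02] turnz 0.1 pos [0.4057 0.3524 0.1502] ang 173.7 tilt [ 0.    -0.001 -1.   ] t 1.15 q7 0.31 op 70.1 F [ 0.  -0.2 -0. ]
(np.float64(278.24304578146763), np.float64(200.4303612962393))
```

View pics/w1.png

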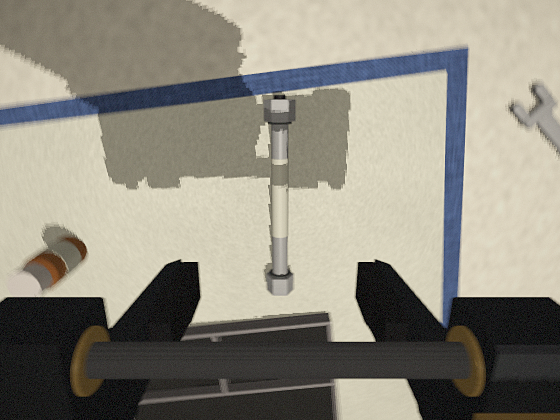

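The wrist view shows the long column at u≈280, nearly vertical in the image, with its ends at about v=95 and v=293 and the fingers straddling it.

```bash
python3 -c "
from h import *
s=load('w1')
a=ray(s,279.5,94.5,.014);b=ray(s,281,292,.008);print(a,b,(a+b)/2,np.linalg.norm(a-b),np.degrees(np.arctan2(*(a-b)[1::-1])))
a=ray(s,280,132,.01);b=ray(s,281,262,.01);print((a+b)/2,np.degrees(np.arctan2(*(a-b)[1::-1])))
to(.405,.353,.02,173.6)"
```

```text
[0.32677712 0.36243955 0.014     ] [0.48728872 0.34638277 0.008     ] [0.40703292 0.35441116 0.011     ] 0.16142426663092188 174.2874210442129
[0.40549604 0.35474268 0.01      ] 174.2966489491929
shift [ 0.05  0.03 13.03] turnz 0.4 pos [0.4055 0.3527 0.1503] ang 174.0 tilt [ 0. -0. -1.] t 1.2 q7 0.31 op 66.3 F [ 0.4 -0.5 -0.7]
```

Emit:
{"op": "step_arm", "data": {"steps": [[-0.1, 0.2, 3, 0, 0, 0, 0.2], [0, 0, 3, 0, 0, 0, 0.2], [0, 0, 3, 0, 0, 0, 0.2], [0, 0, 2, 0, 0, 0, 0.2], [0, 0, 1.2, 0, 0, 0, 0.2], [0, 0, 0.8, 0, 0, 0, 0.2], [0, 0, 0, 0, 0, 0, 0.2]]}}

```text
clock: 2.08
tool_pos: [0.4064, 0.3553, 0.0206]
eef_rot: [0.056, 0.998, -0.0, -0.0]
contact_force: [0.1, -0.6, -1.1]
opening: 0.399
finger_force: 0.0
```

Emit:
{"op": "step_arm", "data": {"steps": [[0, 0, 0, 0, 0, 0, 1], [0, 0, 0, 0, 0, 0, 1], [0, 0, 0, 0, 0, 0, 1], [0, 0, 0, 0, 0, 0, 1], [0, 0, 0, 0, 0, 0, 1], [0, 0, 0, 0, 0, 0, 1]], "force": 30}}

```text
clock: 2.82
tool_pos: [0.4066, 0.3548, 0.0212]
eef_rot: [0.056, 0.998, -0.0, 0.0]
contact_force: [0.4, -1.7, 6.4]
opening: 0.135
finger_force: 30.0
```

```bash
python3 -c "
from h import *
to(.616,.279,.12,89.3)"
```

```text
shift [-21.66  -5.2   -9.87] turnz 84.3 pos [0.4066 0.3548 0.0212] ang 173.6 tilt [-0. -0. -1.] t 2.83 q7 0.23 op 11.9 F [ 0.4 -1.7  6.4]
```

Emit:
{"op": "step_arm", "data": {"steps": [[0, 0, -1, 0, 0, 0, 1], [0, 0, -2, 0, 0, 0, 1], [0, 0, -3, 0, 0, 0, 1], [-2, -0.5, -3, 0, 0, 0, 1], [-4, -1, -0.9, 0, 0, 0, 1], [-5, -1.2, 0, 0, 0, 0, 1], [-5, -1.2, 0, 0, 0, 0, 1], [-4, -1, 0, 0, 0, 0, 1]]}}

```text
clock: 3.82
tool_pos: [0.6017, 0.2827, 0.1199]
eef_rot: [0.056, 0.998, -0.0, 0.0]
contact_force: [0.4, 0.0, -3.2]
opening: 0.131
finger_force: 30.0
```

Emit:
{"op": "step_arm", "data": {"steps": [[-1.7, -0.3, 0, 0, 0, 0, 1], [0, 0, 0, 0, 0, 10, 1], [0, 0, 0, 0, 0, 10, 1], [0, 0, 0, 0, 0, 10, 1], [0, 0, 0, 0, 0, 10, 1], [0, 0, 0, 0, 0, 10, 1], [0, 0, 0, 0, 0, 10, 1], [0, 0, 0, 0, 0, 10, 1]]}}

```text
clock: 4.82
tool_pos: [0.6156, 0.2796, 0.1196]
eef_rot: [0.62, 0.784, -0.0, -0.001]
contact_force: [0.2, 0.0, -2.0]
opening: 0.128
finger_force: 30.0
```

Emit:
{"op": "step_arm", "data": {"steps": [[0, 0, 0, 0, 0, 8, 1], [0, 0, 0, 0, 0, 6.3, 1], [0, 0, 0, 0, 0, 0, 1], [0, 0, 0, 0, 0, 0, 1]]}}

```text
clock: 5.32
tool_pos: [0.616, 0.2796, 0.1196]
eef_rot: [0.71, 0.704, -0.0, -0.0]
contact_force: [-0.3, 0.6, -2.6]
opening: 0.131
finger_force: 30.0
```

```bash
python3 -c "
from h import *
to(.616,.279,.12,89.3)
s=snap('wrist','w2')
for p in [(-.064,.1),(-.064,-.1),(-.002,0.1),(.064,.1),(.064,-.1)]:print(p, proj(s,(.582+p[0],.279+p[1],.014)))"
```

```text
shift [-0.06  0.   -0.04] turnz 0.2 pos [0.616  0.2796 0.1196] ang 89.5 tilt [ 0.    -0.001 -1.   ] t 5.33 q7 -0.45 op 11.5 F [-0.3  0.6 -2.6]
(-0.064, 0.1) (np.float64(113.91391622992191), np.float64(62.39834362951194))
(-0.064, -0.1) (np.float64(152.9890676798134), np.float64(339.0826120081835))
(-0.002, 0.1) (np.float64(216.23201317747714), np.float64(61.28335983896278))
(0.064, 0.1) (np.float64(325.41668619253693), np.float64(60.09354939271691))
(0.064, -0.1) (np.float64(317.2708371850643), np.float64(337.81664813462453))
```

View pics/w2.png

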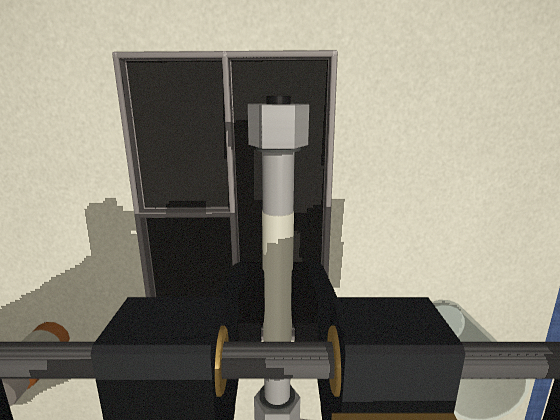

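The column is held level. The tray's far rim corners are at (115,53) and (337,52), and the dividers meet at about (234,212).

```bash
python3 -c "
from h import *
s=load('w2')
P=[ray(s,*p,.014) for p in [(114,53),(337,52),(228,56),(235,212),(325,277)]];print(np.round(P,4))
print('hex/col far end',ray(s,278,97,.114))
d=P[2]-P[3];print('ang',np.degrees(np.arctan2(d[1],d[0])));d=P[1]-P[0];print('ang x',np.degrees(np.arctan2(d[1],d[0])))"
```

```text
[[0.5188 0.3842 0.014 ]
 [0.6528 0.3834 0.014 ]
 [0.5873 0.3819 0.014 ]
 [0.5868 0.2828 0.014 ]
 [0.6504 0.232  0.014 ]]
hex/col far end [0.61713888 0.3593584  0.114     ]
ang 89.7470345736135
ang x -0.34300518749084563
```

Emit:
{"op": "step_arm", "data": {"steps": [[0, 0.3, 2, 0, 0, 0, 1], [0, 0, 2.5, 0, 0, 0, 1], [0, 0, 2, 0, 0, 0, 1], [0, 0, 1.3, 0, 0, 0, 1], [0, 0, 0.7, 0, 0, 0, 1], [0, 0, 0.4, 0, 0, 0, 1], [0, 0, 0.2, 0, 0, 0, 1], [0, 0, 0, 0, 0, 0, 1]]}}

```text
clock: 6.38
tool_pos: [0.6196, 0.2796, 0.0291]
eef_rot: [0.711, 0.703, 0.0, 0.0]
contact_force: [-0.1, 0.2, -2.5]
opening: 0.131
finger_force: 30.0
```

Emit:
{"op": "step_arm", "data": {"steps": [[0, 0, 0.15, 0, 0, 0, 1], [0, 0, 0.15, 0, 0, 0, 1], [0, 0, 0, 0, 0, 0, 1]]}}

```text
clock: 6.75
tool_pos: [0.6192, 0.2794, 0.0256]
eef_rot: [0.711, 0.703, -0.0, -0.0]
contact_force: [-1.0, -0.4, -3.4]
opening: 0.13
finger_force: 30.0
```

Emit:
{"op": "step_arm", "data": {"steps": [[0, 0, 0.08, 0, 0, 0, 1], [0, 0, 0, 0, 0, 0, 1]]}}

```text
clock: 7.0
tool_pos: [0.6194, 0.2795, 0.0253]
eef_rot: [0.711, 0.703, 0.0, -0.0]
contact_force: [-1.6, 0.3, 0.2]
opening: 0.131
finger_force: 30.0
```

Emit:
{"op": "step_arm", "data": {"steps": [[0, 0, 0, 0, 0, 0, 0.65], [0, 0, 0, 0, 0, 0, 0.5], [0, 0, 0, 0, 0, 0, 0.5], [0, 0, -0.5, 0, 0, 0, 0.5], [0, 0, -1.5, 0, 0, 0, 0.5], [0, 0, -3, 0, 0, 0, 0.5], [0, 0, -4, 0, 0, 0, 0.2], [0, 0, -3, 0, 0, 0, 0.2]]}}

```text
clock: 8.0
tool_pos: [0.6201, 0.2797, 0.148]
eef_rot: [0.711, 0.703, 0.001, 0.0]
contact_force: [0.1, 0.0, 0.0]
opening: 0.397
finger_force: 0.0
```

```bash
python3 -c "
from h import *
to(.406,-.174,.15,105.6)
"
```

```text
shift [-45.62 -20.87  -0.32] turnz -16.3 pos [0.6201 0.2797 0.148 ] ang 89.3 tilt [ 0.001  0.003 -1.   ] t 8.0 q7 -0.45 op 34.9 F [0.1 0.  0. ]
```

Emit:
{"op": "step_arm", "data": {"steps": [[-3, -1.4, 0, 0, 0, 0, 0.2], [-5, -2.3, 0, 0, 0, -3, 0.2], [-5.3, -2.4, 0, 0, 0, 0, 0.2], [-5.3, -2.4, 0, 0, 0, 0, 0.2], [-5.3, -2.4, 0, 0, 0, 0, 0.2], [-5.3, -2.4, 0, 0, 0, 0, 0.2], [-5.3, -2.4, 0, 0, 0, 0, 0.2], [-5, -2.3, 0, 0, 0, 0, 0.2]]}}

```text
clock: 9.0
tool_pos: [0.4512, -0.1228, 0.146]
eef_rot: [0.693, 0.721, 0.0, 0.001]
contact_force: [0.7, -1.3, 0.4]
opening: 0.401
finger_force: 0.0
```

```bash
python3 -c "
from h import *
to(.406,-.174,.15,105.6)
"
```

```text
shift [-4.94 -4.72 -0.4 ] turnz -13.3 pos [ 0.4512 -0.1228  0.146 ] ang 92.3 tilt [-0.001  0.002 -1.   ] t 9.0 q7 0.09 op 35.3 F [ 0.7 -1.3  0.4]
```

Emit:
{"op": "step_arm", "data": {"steps": [[-2.5, -2.4, -0.2, 0, 0, 0, 0.2], [-2.4, -2.3, -0.2, 0, 0, 0, 0.2], [0, 0, 0, 0, 0, -6.7, 0.2], [0, 0, 0, 0, 0, -6.6, 0.2], [0, 0, 0, 0, 0, 0, 0.2]]}}

```text
clock: 9.62
tool_pos: [0.4069, -0.172, 0.1497]
eef_rot: [0.605, 0.796, 0.0, 0.001]
contact_force: [-0.2, -0.1, -0.9]
opening: 0.399
finger_force: 0.0
```

```bash
python3 -c "
from h import *
to(.406,-.174,.15,105.6)
s=snap('wrist','w3')
print(proj(s,(.406,-.174,.01)))"
```

```text
shift [-0.17 -0.14 -0.03] turnz -0.1 pos [ 0.4069 -0.172   0.1497] ang 105.5 tilt [-0.001  0.002 -1.   ] t 9.62 q7 0.3 op 35.1 F [-0.2 -0.1 -0.9]
(np.float64(275.3044976680593), np.float64(203.5069315950847))
```

View pics/w3.png

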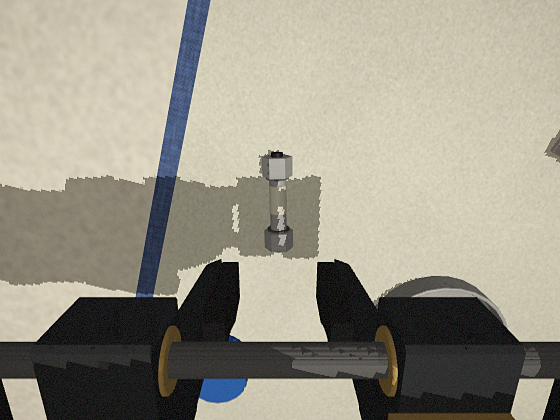

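The short column runs from (276.5,152) to about (279,252), with its tube centred near (278,204).

```bash
python3 -c "
from h import *
s=load('w3')
a=ray(s,276.5,152.5,.013);b=ray(s,279,252,.008);m=(a+b)/2;print(m,np.linalg.norm(a-b))
a=ray(s,277,181,.01);b=ray(s,279,228,.01);print((a+b)/2,np.degrees(np.arctan2(*(a-b)[1::-1])))
to(m[0],m[1],.021,106.5)"
```

```text
[ 0.40817335 -0.17448048  0.0105    ] 0.08303621430023021
[ 0.40837692 -0.1746156   0.01      ] 107.86702866707682
shift [-0.28  0.04 12.86] turnz -1.0 pos [ 0.4068 -0.1718  0.1496] ang 105.5 tilt [-0.001  0.001 -1.   ] t 9.68 q7 0.3 op 35.2 F [ 0.3 -0.2  0.1]
```

Emit:
{"op": "step_arm", "data": {"steps": [[-0.3, 0, 3, 0, 0, -1.2, 0.2], [0, 0, 3, 0, 0, 0, 0.2], [0, 0, 3, 0, 0, 0, 0.2], [0, 0, 2, 0, 0, 0, 0.2], [0, 0, 1.2, 0, 0, 0, 0.2], [0, 0, 0.65, 0, 0, 0, 0.2], [0, 0, 0, 0, 0, 0, 0.2]]}}

```text
clock: 10.55
tool_pos: [0.4101, -0.1765, 0.0387]
eef_rot: [0.596, 0.803, -0.002, -0.004]
contact_force: [-0.9, -0.5, -0.4]
opening: 0.401
finger_force: 0.0
```

Emit:
{"op": "step_arm", "data": {"steps": [[0, 0, 0, 0, 0, 0, 1], [0, 0, 0, 0, 0, 0, 1], [0, 0, 0, 0, 0, 0, 1], [0, 0, 0, 0, 0, 0, 1], [0, 0, 0, 0, 0, 0, 1], [0, 0, 0, 0, 0, 0, 1]]}}

```text
clock: 11.3
tool_pos: [0.4097, -0.1764, 0.0387]
eef_rot: [0.596, 0.803, -0.002, -0.004]
contact_force: [0.8, 0.1, -0.8]
opening: 0.004
finger_force: 0.0
```

```bash
python3 -c "
from h import *
to(.553,.229,.15,89.6)"
```

```text
shift [ 34.7   25.36 -11.2 ] turnz 17.2 pos [ 0.4097 -0.1764  0.0387] ang 106.8 tilt [ 0.005 -0.009 -1.   ] t 11.3 q7 -0.58 op 0.3 F [ 0.8  0.1 -0.8]
```

Emit:
{"op": "step_arm", "data": {"steps": [[0, 0, -0.3, -0.5, -0.3, 0, 0.2], [0, 0, 0, 0, 0, 0, 0.2], [0, 0, 0, 0, 0, 0, 0.2], [0, 0, 0, 0, 0, 0, 0.2]]}}

```text
clock: 11.8
tool_pos: [0.4098, -0.1764, 0.0416]
eef_rot: [0.596, 0.803, -0.0, 0.0]
contact_force: [-0.2, -0.0, -0.2]
opening: 0.396
finger_force: 0.0
```

```bash
python3 -c "
from h import *
to(.4083,-.1745,.021,107.2);print(r.get_state()['q'].round(2))"
```

```text
shift [ 0.23 -0.09  2.06] turnz -0.4 pos [ 0.4098 -0.1764  0.0416] ang 106.8 tilt [-0.001 -0.    -1.   ] t 11.8 q7 -0.82 op 34.9 F [-0.2 -0.  -0.2]
[ 0.34  0.9  -0.05  2.23  1.42  0.04 -0.82]
```

Emit:
{"op": "step_arm", "data": {"steps": [[0.2, -0.1, 0.4, 0, 0, -0.4, 0.2], [0, 0, 0.4, 0, 0, 0, 0.2], [0, 0, 0.4, 0, 0, 0, 0.2], [0, 0, 0.4, 0, 0, 0, 0.2], [0, 0, 0.4, 0, 0, 0, 0.2], [0, 0, 0, 0, 0, 0, 0.2]]}}

```text
clock: 12.55
tool_pos: [0.4084, -0.1752, 0.0222]
eef_rot: [0.594, 0.805, -0.0, -0.0]
contact_force: [0.4, -0.9, 0.1]
opening: 0.399
finger_force: 0.0
```

```bash
python3 -c "
from h import *
to(.4083,-.1745,.021,107.2);print(r.get_state()['q'].round(2))"
```

```text
shift [0.07 0.02 0.12] turnz -0.1 pos [ 0.4084 -0.1752  0.0222] ang 107.1 tilt [-0.    -0.001 -1.   ] t 12.55 q7 -1.15 op 35.1 F [ 0.4 -0.9  0.1]
[ 0.42  0.95 -0.19  2.23  1.76  0.16 -1.15]
```

Good; close and lift gently.

Emit:
{"op": "step_arm", "data": {"steps": [[0, 0, 0.1, 0, 0, 0, 0.2], [0, 0, 0, 0, 0, 0, 1], [0, 0, 0, 0, 0, 0, 1], [0, 0, 0, 0, 0, 0, 1], [0, 0, 0, 0, 0, 0, 1], [0, 0, 0, 0, 0, 0, 1], [0, 0, 0, 0, 0, 0, 1]]}}

```text
clock: 13.42
tool_pos: [0.4086, -0.1752, 0.0216]
eef_rot: [0.594, 0.805, -0.0, 0.0]
contact_force: [0.3, 0.1, 1.2]
opening: 0.135
finger_force: 30.0
```

Emit:
{"op": "step_arm", "data": {"steps": [[0, 0, -0.5, 0, 0, 0, 1], [0, 0, -1, 0, 0, 0, 1], [0, 0, -1, 0, 0, 0, 1], [0, 0, -1.5, 0, 0, 0, 1], [0, 0, -2, 0, 0, 0, 1], [0, 0, -2, 0, 0, 0, 1], [0, 0, -2.5, 0, 0, 0, 1], [0, 0, -2, 0, 0, 0, 1]]}}

```text
clock: 14.42
tool_pos: [0.4076, -0.1748, 0.1469]
eef_rot: [0.594, 0.805, -0.0, 0.001]
contact_force: [-0.2, -0.0, -1.1]
opening: 0.134
finger_force: 30.0
```

```bash
python3 -c "
from h import *
to(.5535,.229,.14,89.6);print(r.get_state()['q'].round(2))"
```

```text
shift [34.28 25.85  0.65] turnz 17.6 pos [ 0.4076 -0.1748  0.1469] ang 107.2 tilt [-0.002  0.001 -1.   ] t 14.43 q7 -0.3 op 11.8 F [-0.2 -0.  -1.1]
[ 0.64  0.71 -0.55  2.19  0.86  0.47 -0.3 ]
```

Emit:
{"op": "step_arm", "data": {"steps": [[3, 2.2, 0, 0, 0, 0, 1], [4.5, 3.4, 0, 0, 0, 0, 1], [4.5, 3.4, 0, 0, 0, 0, 1], [4.5, 3.4, 0, 0, 0, 0, 1], [4.5, 3.4, 0, 0, 0, 0, 1], [4.5, 3.4, 0, 0, 0, 0, 1], [4.5, 3.4, 0, 0, 0, 0, 1], [4.3, 3.3, 0.6, 0, 0, 0, 1]]}}

```text
clock: 15.42
tool_pos: [0.5545, 0.2313, 0.1397]
eef_rot: [0.593, 0.805, -0.0, 0.001]
contact_force: [0.1, -1.3, -1.7]
opening: 0.135
finger_force: 30.0
```

Emit:
{"op": "step_arm", "data": {"steps": [[0, 0, 0, 0, 0, 8.8, 1], [0, 0, 0, 0, 0, 8.8, 1], [0, 0, 0, 0, 0, 0, 1], [0, 0, 0, 0, 0, 0, 1]]}}

```text
clock: 15.92
tool_pos: [0.5539, 0.2292, 0.1394]
eef_rot: [0.709, 0.705, -0.0, 0.001]
contact_force: [-0.1, 0.0, -1.0]
opening: 0.135
finger_force: 30.0
```

```bash
python3 -c "
from h import *
to(.5535,.229,.14,89.6);print(r.get_state()['q'].round(2))
snap('wrist','w4')"
```

```text
shift [-0.02 -0.04 -0.06] turnz 0.1 pos [0.5539 0.2292 0.1394] ang 89.7 tilt [-0.002  0.001 -1.   ] t 15.93 q7 -1.01 op 11.9 F [-0.1  0.  -1. ]
[-0.19  0.85 -0.5   1.73  0.58  0.71 -1.01]
```

View pics/w4.png

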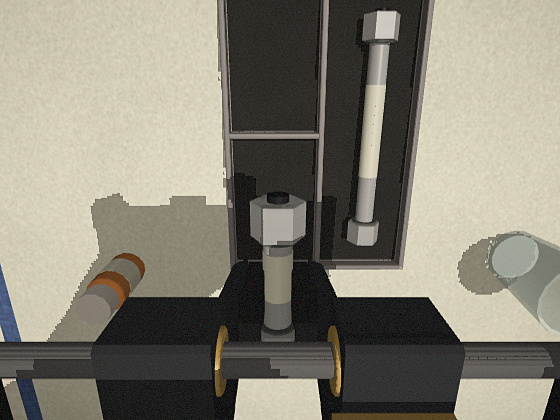

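The long column lies well inside its lane. The near bay is bounded by the cross divider at v≈135 and the walls at u≈232 and u≈320, with the short column hanging level above it.

```bash
python3 -c "
from h import *
s=load('w4')
for p in [(228,135,.014),(320,135,.014),(316,262,.014),(234,264,.014)]:print(ray(s,*p).round(4))
print(ray(s,278,194,.128))"
```

```text
[0.5199 0.282  0.014 ]
[0.584  0.2816 0.014 ]
[0.584  0.1837 0.014 ]
[0.5197 0.1823 0.014 ]
[0.55446007 0.27132625 0.128     ]
```

Emit:
{"op": "step_arm", "data": {"steps": [[0, -0.15, 2.5, 0, 0, 0, 1], [0, 0, 3, 0, 0, 0, 1], [0, 0, 2.5, 0, 0, 0, 1], [0, 0, 1.5, 0, 0, 0, 1], [0, 0, 0.8, 0, 0, 0, 1], [0, 0, 0.5, 0, 0, 0, 1], [0, 0, 0.2, 0, 0, 0, 1], [0, 0, 0, 0, 0, 0, 1]]}}

```text
clock: 16.98
tool_pos: [0.5529, 0.2293, 0.0299]
eef_rot: [0.71, 0.704, 0.0, 0.001]
contact_force: [-0.8, -0.0, -1.5]
opening: 0.132
finger_force: 30.0
```

Emit:
{"op": "step_arm", "data": {"steps": [[0, 0, 0.1, 0, 0, 0, 1], [0, 0, 0.1, 0, 0, 0, 1], [0, 0, 0, 0, 0, 0, 1]]}}

```text
clock: 17.35
tool_pos: [0.5526, 0.2292, 0.0275]
eef_rot: [0.71, 0.704, -0.0, 0.001]
contact_force: [-0.1, -0.9, -0.7]
opening: 0.132
finger_force: 30.0
```

Emit:
{"op": "step_arm", "data": {"steps": [[0, 0, 0.1, 0, 0, 0, 1], [0, 0, 0.08, 0, 0, 0, 1], [0, 0, 0, 0, 0, 0, 1]]}}

```text
clock: 17.73
tool_pos: [0.5526, 0.2292, 0.0257]
eef_rot: [0.71, 0.704, -0.0, 0.001]
contact_force: [-0.1, -0.5, 0.0]
opening: 0.133
finger_force: 30.0
```

Emit:
{"op": "step_arm", "data": {"steps": [[0, 0, 0.02, 0, 0, 0, 0.7], [0, 0, 0, 0, 0, 0, 0.5], [0, 0, 0, 0, 0, 0, 0.5], [0, 0, -0.5, 0, 0, 0, 0.5], [0, 0, -1.5, 0, 0, 0, 0.5], [0, 0, -3, 0, 0, 0, 0.5], [0, 0, -4, 0, 0, 0, 0], [0, 0, -3, 0, 0, 0, 0]]}}

```text
clock: 18.73
tool_pos: [0.5529, 0.2298, 0.1483]
eef_rot: [0.71, 0.704, 0.001, 0.001]
contact_force: [0.5, 0.4, 0.0]
opening: 0.455
finger_force: 0.0
```

```bash
python3 - <<'E'
from h import *
s=snap('side','side1')
# loose vials: white caps in top0 vs side
t=load('top0')
def tri(a,b):
    A=[];B=[]
    for s,(u,v) in ((t,a),(load('side0'),b)):
        T=s['cam_to_world'];d=T[:3,:3]@np.array([(u-s['cx'])/s['fx'],(v-s['cy'])/s['fy'],1]);d/=np.linalg.norm(d)
        P=np.eye(3)-np.outer(d,d);A.append(P);B.append(P@T[:3,3])
    return np.linalg.solve(sum(A),sum(B))
print(tri((130+236/2.702-.3,135+351/2.702-.3),(216,168)),tri((130+392/2.702-.3,135+337/2.702-.3),(222,218)))
to(.427,.169,.16,168.8)
E
```

```text
[0.4294985  0.16967557 0.05982519] [0.43877869 0.01029573 0.05789978]
shift [ -6.29 -12.7   -0.94] turnz -79.2 pos [0.5546 0.2309 0.1517] ang 89.6 tilt [ 0.002  0.008 -1.   ] t 18.77 q7 -1.01 op 42.8 F [0.3 0.4 1.7]
```

```bash
python3 -c "
from h import *
to(.4285,.169,.15,78.8)"
```

```text
shift [ -6.29 -12.56   0.06] turnz 10.8 pos [0.5546 0.2309 0.1517] ang 89.6 tilt [ 0.002  0.008 -1.   ] t 18.77 q7 -1.01 op 42.8 F [0.3 0.4 1.7]
```

Emit:
{"op": "step_arm", "data": {"steps": [[-1.5, -3.1, 0, 0, 0, 0, -0.4], [-1.6, -3.2, 0, 0, 0, 0, -0.4], [-1.6, -3.2, 0, 0, 0, 0, -0.4], [-1.6, -3.1, 0.1, 0, 0, 0, -0.4], [0, 0, 0, 0, 0, 5.4, -0.4], [0, 0, 0, 0, 0, 5.4, -0.4], [0, 0, 0, 0, 0, 0, -0.4]]}}

```text
clock: 19.65
tool_pos: [0.4263, 0.1676, 0.1452]
eef_rot: [0.773, 0.635, 0.001, 0.001]
contact_force: [-0.1, 0.1, 0.2]
opening: 0.697
finger_force: 0.0
```

```bash
python3 -c "
from h import *
to(.4285,.169,.15,78.8);print(r.get_state()['q'].round(2))
s=snap('wrist','w5');print(proj(s,(.4285,.169,.061)))"
```

```text
shift [ 0.18  0.19 -0.48] turnz 0.0 pos [0.4263 0.1676 0.1452] ang 78.8 tilt [-0.001  0.003 -1.   ] t 19.65 q7 -1.32 op 61.3 F [-0.1  0.1  0.2]
[-0.25  0.7  -0.36  2.15  0.63  0.39 -1.32]
(np.float64(279.8763501191682), np.float64(224.37267155609672))
```

View pics/w5.png

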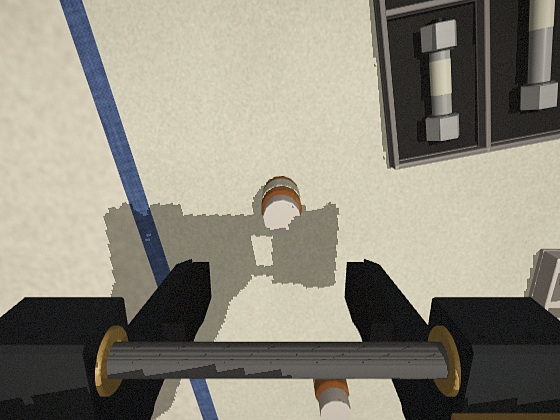

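The short column lies in its bay. The vial's cap top is centred near (282,213).

```bash
python3 -c "
from h import *
s=load('w5')
im=s['pixels'].astype(int);m=(im.min(2)>165)&(abs(im[...,0]-im[...,2])<22);m[:190]=0;m[232:]=0;m[:,:255]=0;m[:,305:]=0
v,u=np.nonzero(m);print(u.mean(),v.mean(),u.min(),u.max(),v.min(),v.max())
p=ray(s,282,213,.061);print(p);to(p[0],p[1],.043,78.8)"
```

```text
287.55172413793105 208.44827586206895 264 301 198 222
[0.43126326 0.17619759 0.061     ]
shift [ 0.95  0.3  10.21] turnz 0.1 pos [0.4263 0.1676 0.1451] ang 78.9 tilt [-0.001  0.002 -1.   ] t 19.7 q7 -1.32 op 61.5 F [-0.3  0.3 -0.6]
```

```bash
python3 -c "
from h import *
s=load('w5');im=s['pixels']
print(im[170:240:3,282].tolist())
print(ray(s,282,176.5,.0),ray(s,282,230,.061),ray(s,282,230,.055),ray(s,264,214,.061),ray(s,301,214,.061))
c=cv2.resize(im[165:245,240:320],(640,640),interpolation=cv2.INTER_NEAREST)[:600];cv2.imwrite('pics/c5.png',c[...,::-1])
"
```

```text
[[211, 206, 184], [210, 204, 181], [86, 42, 9], [127, 126, 110], [126, 119, 103], [170, 161, 136], [103, 66, 38], [139, 82, 43], [120, 93, 75], [127, 118, 109], [206, 198, 186], [215, 205, 192], [214, 203, 189], [213, 203, 189], [213, 203, 190], [213, 203, 189], [214, 204, 190], [214, 204, 190], [211, 200, 187], [209, 199, 185], [130, 122, 110], [130, 121, 111], [133, 127, 111], [134, 131, 115]]
[0.43389758 0.18518596 0.        ] [0.42909137 0.16498815 0.061     ] [0.42872769 0.16265797 0.055     ] [0.4200747  0.17774633 0.061     ] [0.44281777 0.17322682 0.061     ]
```

View pics/c5.png

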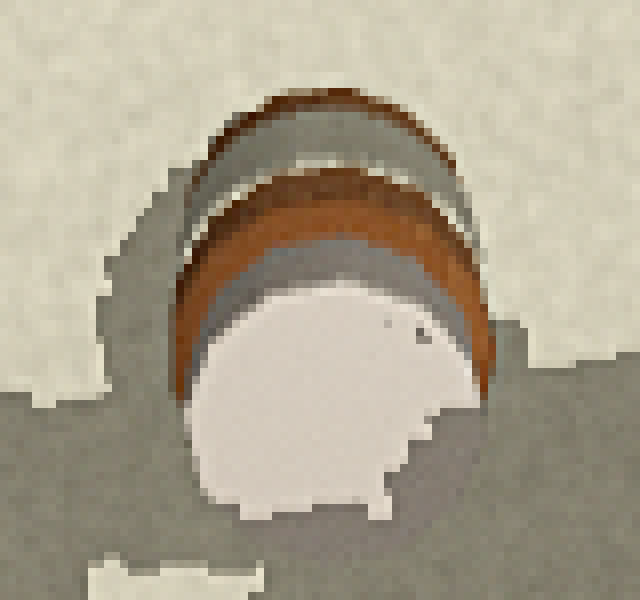

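The cap's full top face, including the shadowed part, is centred near (281.9,217.5), which gives the vial at about (0.430, 0.172).

Emit:
{"op": "step_arm", "data": {"steps": [[0.5, 0.3, 1.5, 0, 0, 0, -0.4], [0, 0, 1.5, 0, 0, 0, -0.4], [0, 0, 1.5, 0, 0, 0, -0.4], [0, 0, 1.5, 0, 0, 0, -0.4], [0, 0, 1.5, 0, 0, 0, -0.4], [0, 0, 1.5, 0, 0, 0, -0.4], [0, 0, 1.2, 0, 0, 0, -0.4], [0, 0, 0, 0, 0, 0, -0.4]]}}

```text
clock: 20.7
tool_pos: [0.4295, 0.1717, 0.0411]
eef_rot: [0.772, 0.635, -0.001, 0.001]
contact_force: [1.0, -0.1, -0.2]
opening: 0.703
finger_force: 0.0
```

```bash
python3 -c "
from h import *
to(.430,.172,.043,78.8);print(r.get_state()['q'].round(2))"
```

```text
shift [ 0.04  0.04 -0.19] turnz 0.1 pos [0.4295 0.1717 0.0411] ang 78.9 tilt [-0.003 -0.    -1.   ] t 20.7 q7 -1.46 op 61.9 F [ 1.  -0.1 -0.2]
[-0.44  0.9  -0.07  2.18  0.79  0.08 -1.46]
```

Emit:
{"op": "step_arm", "data": {"steps": [[0, 0, -0.15, 0, 0, 0, 1], [0, 0, 0, 0, 0, 0, 1], [0, 0, 0, 0, 0, 0, 1], [0, 0, 0, 0, 0, 0, 1], [0, 0, 0, 0, 0, 0, 1], [0, 0, 0, 0, 0, 0, 1], [0, 0, 0, 0, 0, 0, 1]], "force": 12}}

```text
clock: 21.58
tool_pos: [0.4302, 0.1716, 0.0442]
eef_rot: [0.773, 0.634, 0.0, 0.001]
contact_force: [-0.0, 0.1, 5.1]
opening: 0.313
finger_force: 12.0
```

```bash
python3 -c "
from h import *
to(.430,.172,.043,78.8);print(r.get_state()['finger_force'])"
```

```text
shift [ 0.04 -0.03  0.12] turnz -0.0 pos [0.4302 0.1716 0.0442] ang 78.8 tilt [-0.001  0.002 -1.   ] t 21.57 q7 -1.46 op 27.5 F [-0.   0.1  5.1]
11.999960929723557
```

Emit:
{"op": "step_arm", "data": {"steps": [[0, 0, -0.5, 0, 0, 0, 1], [0, 0, -1, 0, 0, 0, 1], [0, 0, -1.5, 0, 0, 0, 1], [0, 0, -1.5, 0, 0, 0, 1], [0, 0, -1.5, 0, 0, 0, 1], [0, 0, -2, 0, 0, 0, 1], [0, 0, -2, 0, 0, 0, 1], [0, 0, 0, 0, 0, 0, 1]]}}

```text
clock: 22.58
tool_pos: [0.4306, 0.1718, 0.1453]
eef_rot: [0.773, 0.634, 0.001, 0.001]
contact_force: [-0.5, -0.2, -1.1]
opening: 0.307
finger_force: 12.0
```

```bash
python3 -c "
from h import *
to(.6295,-.057,.14,78.8)"
```

```text
shift [-18.55  23.98   0.6 ] turnz -0.1 pos [0.4306 0.1718 0.1453] ang 78.7 tilt [ 0.001  0.003 -1.   ] t 22.57 q7 -1.34 op 27.0 F [-0.5 -0.2 -1.1]
```

Emit:
{"op": "step_arm", "data": {"steps": [[-1.5, 2, 0, 0, 0, 0, 1], [-2.8, 3.6, 0, 0, 0, 0, 1], [-2.8, 3.6, 0, 0, 0, 0, 1], [-2.8, 3.6, 0, 0, 0, 0, 1], [-2.8, 3.6, 0, 0, 0, 0, 1], [-2.8, 3.6, 0, 0, 0, 0, 1], [-2.2, 2.9, 0, 0, 0, 0, 1], [-0.9, 1.1, 0, 0, 0, 0, 1]]}}

```text
clock: 23.58
tool_pos: [0.6294, -0.0601, 0.1432]
eef_rot: [0.774, 0.633, -0.001, 0.001]
contact_force: [-0.9, 1.7, -0.8]
opening: 0.31
finger_force: 12.0
```

Emit:
{"op": "step_arm", "data": {"steps": [[0, 0, 0, 0, 0, 0, 1], [0, 0, 0, 0, 0, 0, 1]]}}

```text
clock: 23.82
tool_pos: [0.628, -0.0553, 0.1444]
eef_rot: [0.772, 0.636, -0.0, 0.0]
contact_force: [0.2, 0.8, -0.5]
opening: 0.308
finger_force: 12.0
```

```bash
python3 -c "
from h import *
to(.6295,-.057,.14,78.8)
s=snap('wrist','w6')"
```

```text
shift [-0.13  0.18  0.44] turnz 0.1 pos [ 0.628  -0.0553  0.1444] ang 78.9 tilt [-0. -0. -1.] t 23.82 q7 -0.69 op 27.1 F [ 0.2  0.8 -0.5]
```

View pics/w6.png

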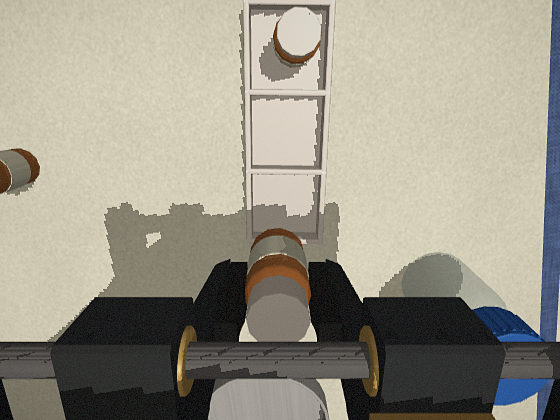

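The vial tray's dividers show at v≈93 and v≈170, its end wall at v≈240, and its sides at u≈248 and u≈324 near the free end bay. The vial hangs upright.

```bash
python3 -c "
from h import *
s=load('w6')
P=[ray(s,*p,.02) for p in [(248,93),(326,93),(249,171),(325,171),(250,241),(321,243)]];P=np.array(P)[:,:2];print(P.round(4).tolist())
D1=(P[0]+P[1])/2;D2=(P[2]+P[3])/2;print(D1,D2,np.linalg.norm(D1-D2),np.degrees(np.arctan2(*(D1-D2)[::-1])))
u=np.array([np.cos(np.radians(79)),np.sin(np.radians(79))]);c=(D1+D2)/2;b=c-.054*u;print('mid',c,'end',b)
print('vial base far edge',ray(s,278,231,.1444-.0442),)
to(*b,.14,79)"
```

```text
[[0.6242, 0.0277], [0.6755, 0.0176], [0.6133, -0.0243], [0.6667, -0.0348], [0.6023, -0.0776], [0.6552, -0.0896]]
[0.64981843 0.02263242] [ 0.64003148 -0.02957521] 0.05311705039972026 79.38245256905697
mid [ 0.64492495 -0.0034714 ] end [ 0.63462127 -0.05647926]
vial base far edge [ 0.63087415 -0.04246664  0.1002    ]
shift [0.02 0.66 0.45] turnz -0.1 pos [ 0.6281 -0.0554  0.1445] ang 78.9 tilt [-0.001  0.    -1.   ] t 23.88 q7 -0.69 op 27.6 F [ 0.1  0.7 -0.4]
```

Emit:
{"op": "step_arm", "data": {"steps": [[0, 0.6, 1.5, 0, 0, 0, 1], [0, 0, 2, 0, 0, 0, 1], [0, 0, 2, 0, 0, 0, 1], [0, 0, 1.5, 0, 0, 0, 1], [0, 0, 1.2, 0, 0, 0, 1], [0, 0, 0.7, 0, 0, 0, 1], [0, 0, 0.3, 0, 0, 0, 1], [0, 0, 0, 0, 0, 0, 1]]}}

```text
clock: 24.88
tool_pos: [0.6353, -0.0588, 0.0528]
eef_rot: [0.773, 0.634, 0.0, 0.001]
contact_force: [-0.5, 0.3, -0.7]
opening: 0.314
finger_force: 12.0
```

Emit:
{"op": "step_arm", "data": {"steps": [[0, 0, 0.1, 0, 0, 0, 1], [0, 0, 0.1, 0, 0, 0, 1], [0, 0, 0, 0, 0, 0, 1]]}}

```text
clock: 25.25
tool_pos: [0.6352, -0.0589, 0.0507]
eef_rot: [0.773, 0.634, 0.0, 0.001]
contact_force: [0.2, -0.5, -0.9]
opening: 0.31
finger_force: 12.0
```

Emit:
{"op": "step_arm", "data": {"steps": [[0, 0, 0.1, 0, 0, 0, 1], [0, 0, 0.1, 0, 0, 0, 1], [0, 0, 0, 0, 0, 0, 1], [0, 0, 0, 0, 0, 0, 1]]}}

```text
clock: 25.75
tool_pos: [0.6351, -0.0588, 0.0485]
eef_rot: [0.773, 0.634, -0.0, 0.001]
contact_force: [-0.1, -0.7, -0.0]
opening: 0.311
finger_force: 12.0
```

Emit:
{"op": "step_arm", "data": {"steps": [[0, 0, 0.05, 0, 0, 0, 1], [0, 0, 0, 0, 0, 0, 1]]}}

```text
clock: 26.0
tool_pos: [0.6352, -0.0588, 0.0483]
eef_rot: [0.773, 0.635, -0.0, 0.001]
contact_force: [-0.8, -0.3, 2.1]
opening: 0.316
finger_force: 12.0
```

Emit:
{"op": "step_arm", "data": {"steps": [[0, 0, 0, 0, 0, 0, 0.2], [0, 0, 0, 0, 0, 0, 0], [0, 0, 0, 0, 0, 0, -0.2], [0, 0, -0.5, 0, 0, 0, -0.2], [0, 0, -1.5, 0, 0, 0, -0.2], [0, 0, -2.5, 0, 0, 0, -0.2], [0, 0, -3, 0, 0, 0, -0.3], [0, 0, -3, 0, 0, 0, -0.4]]}}

```text
clock: 27.0
tool_pos: [0.6352, -0.0586, 0.1551]
eef_rot: [0.773, 0.635, 0.0, 0.001]
contact_force: [0.8, 0.1, 0.4]
opening: 0.695
finger_force: 0.0
```

```bash
python3 -c "
from h import *
to(.441,.012,.15,79)"
```

```text
shift [  3.14 -20.42   0.46] turnz -0.2 pos [ 0.6352 -0.0586  0.1551] ang 78.8 tilt [-0.001  0.002 -1.   ] t 27.0 q7 -0.68 op 61.2 F [0.8 0.1 0.4]
```

Emit:
{"op": "step_arm", "data": {"steps": [[0.4, -2.4, 0, 0, 0, 0, -0.4], [0.6, -4, 0, 0, 0, 0, -0.4], [0.6, -4, 0, 0, 0, 0, -0.4], [0.6, -4, 0.1, 0, 0, 0, -0.4], [0.6, -3.5, 0.2, 0, 0, 0, -0.4], [0.3, -2.4, 0.2, 0, 0, 0, -0.4], [0, 0, 0, 0, 0, 0, -0.4], [0, 0, 0, 0, 0, 0, -0.4]]}}

```text
clock: 28.0
tool_pos: [0.4436, 0.0112, 0.1483]
eef_rot: [0.773, 0.634, 0.001, 0.002]
contact_force: [0.7, -0.3, 1.2]
opening: 0.7
finger_force: 0.0
```

```bash
python3 -c "
from h import *
to(.441,.012,.15,79)
s=snap('wrist','w7');im=s['pixels'];print(proj(s,(.441,.012,.061)))
c=cv2.resize(im[150:270,200:360],(800,600),interpolation=cv2.INTER_NEAREST);cv2.imwrite('pics/c7.png',c[...,::-1])"
```

```text
shift [ 0.02 -0.27 -0.17] turnz -0.3 pos [0.4436 0.0112 0.1483] ang 78.7 tilt [-0.001  0.004 -1.   ] t 28.0 q7 -1.08 op 61.6 F [ 0.7 -0.3  1.2]
(np.float64(272.53635850812674), np.float64(224.9557524588195))
```

View pics/c7.png

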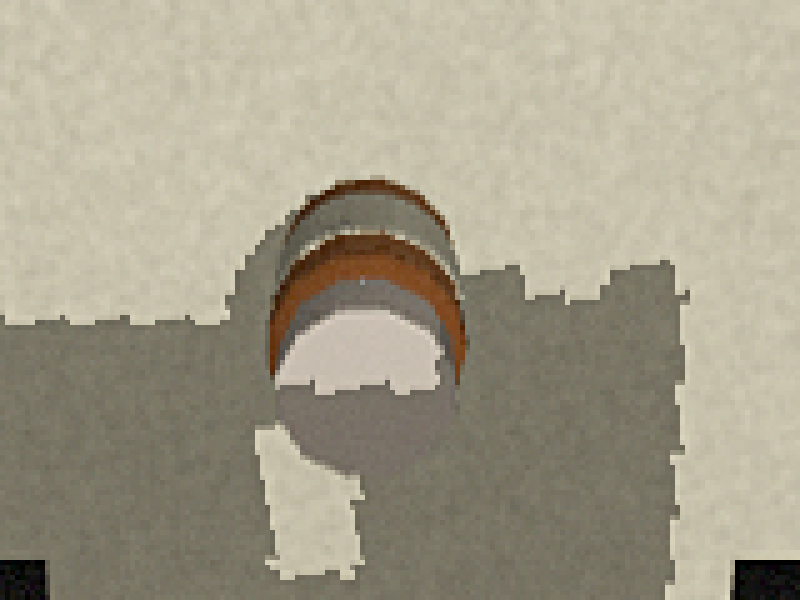

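The cap's top face is centred at full-image (273.4,228).

```bash
python3 -c "
from h import *
s=load('w7')
p=ray(s,273.4,228,.061);b=ray(s,273.8,186,0);print(p,b-.014*np.array([.194,.981,0]))
to(.4415,.011,.0445,79)"
```

```text
[0.4411266  0.00983925 0.061     ] [0.44072197 0.00804822 0.        ]
shift [-0.05 -0.25 10.36] turnz -0.3 pos [0.4437 0.0111 0.1481] ang 78.7 tilt [-0.001  0.004 -1.   ] t 28.05 q7 -1.08 op 61.5 F [ 0.1  0.4 -0.4]
```

Emit:
{"op": "step_arm", "data": {"steps": [[-0.2, -0.25, 1.5, 0, 0, 0, -0.4], [0, 0, 1.5, 0, 0, 0, -0.4], [0, 0, 1.5, 0, 0, 0, -0.4], [0, 0, 1.5, 0, 0, 0, -0.4], [0, 0, 1.5, 0, 0, 0, -0.4], [0, 0, 1.5, 0, 0, 0, -0.4], [0, 0, 1.2, 0, 0, 0, -0.4], [0, 0, 0, 0, 0, 0, -0.4]]}}

```text
clock: 29.05
tool_pos: [0.4415, 0.0093, 0.0491]
eef_rot: [0.773, 0.635, -0.001, 0.001]
contact_force: [-0.7, 0.0, -0.0]
opening: 0.701
finger_force: 0.0
```

```bash
python3 -c "
from h import *
to(.441,.0095,.0445,79);print(r.get_state()['q'].round(2))"
```

```text
shift [ 0.01 -0.06  0.46] turnz -0.2 pos [0.4415 0.0093 0.0491] ang 78.8 tilt [-0.002  0.    -1.   ] t 29.05 q7 -1.63 op 61.6 F [-0.7  0.  -0. ]
[-0.09  0.88 -0.05  2.25  1.31  0.04 -1.63]
```

Emit:
{"op": "step_arm", "data": {"steps": [[0, 0, 0.3, 0, 0, 0, -0.4], [0, 0, 0.2, 0, 0, 0, -0.4], [0, 0, 0, 0, 0, 0, -0.4], [0, 0, 0, 0, 0, 0, -0.4]]}}

```text
clock: 29.55
tool_pos: [0.4408, 0.0093, 0.045]
eef_rot: [0.773, 0.634, -0.001, 0.001]
contact_force: [0.5, -0.2, -0.3]
opening: 0.7
finger_force: 0.0
```

```bash
python3 -c "
from h import *
to(.441,.0095,.0445,79);print(r.get_state()['q'].round(2))"
```

```text
shift [0.02 0.01 0.05] turnz -0.3 pos [0.4408 0.0093 0.045 ] ang 78.7 tilt [-0.002  0.    -1.   ] t 29.55 q7 -1.88 op 61.6 F [ 0.5 -0.2 -0.3]
[-0.08  0.89 -0.07  2.25  1.55  0.06 -1.88]
```

Emit:
{"op": "step_arm", "data": {"steps": [[0, 0, 0.1, 0, 0, 0, 1], [0, 0, 0, 0, 0, 0, 1], [0, 0, 0, 0, 0, 0, 1], [0, 0, 0, 0, 0, 0, 1], [0, 0, 0, 0, 0, 0, 1], [0, 0, 0, 0, 0, 0, 1], [0, 0, 0, 0, 0, 0, 1]]}}

```text
clock: 30.42
tool_pos: [0.4404, 0.0095, 0.0438]
eef_rot: [0.773, 0.635, -0.001, 0.001]
contact_force: [0.5, -0.2, 0.2]
opening: 0.312
finger_force: 12.0
```

Emit:
{"op": "step_arm", "data": {"steps": [[0, 0, -0.5, 0, 0, 0, 1], [0, 0, -1, 0, 0, 0, 1], [0, 0, -1.5, 0, 0, 0, 1], [0, 0, -1.5, 0, 0, 0, 1], [0, 0, -1.5, 0, 0, 0, 1], [0, 0, -2, 0, 0, 0, 1], [0, 0, -2, 0, 0, 0, 1], [0, 0, 0, 0, 0, 0, 1]]}}

```text
clock: 31.42
tool_pos: [0.441, 0.0096, 0.1445]
eef_rot: [0.773, 0.634, -0.0, 0.001]
contact_force: [0.4, -0.6, 0.4]
opening: 0.314
finger_force: 12.0
```

```bash
python3 -c "
from h import *
to(.645,-.0035,.145,79);print(r.get_state()['q'].round(2))"
```

```text
shift [ 2.710e+00  2.026e+01 -2.000e-02] turnz -0.3 pos [0.441  0.0096 0.1445] ang 78.7 tilt [-0.001  0.001 -1.   ] t 31.43 q7 -1.24 op 27.6 F [ 0.4 -0.6  0.4]
[ 0.21  0.72 -0.54  2.2   0.88  0.46 -1.24]
```

Emit:
{"op": "step_arm", "data": {"steps": [[0.3, 2.3, 0, 0, 0, 0, 1], [0.5, 4, 0, 0, 0, 0, 1], [0.5, 4, 0, 0, 0, 0, 1], [0.5, 4, 0, 0, 0, 0, 1], [0.5, 3.5, 0, 0, 0, 0, 1], [0.4, 2.5, 0, 0, 0, 0, 1], [0, 0, 0, 0, 0, 0, 1], [0, 0, 0, 0, 0, 0, 1]]}}

```text
clock: 32.42
tool_pos: [0.6433, -0.0033, 0.1424]
eef_rot: [0.773, 0.635, -0.002, 0.0]
contact_force: [0.7, 0.4, -0.2]
opening: 0.314
finger_force: 12.0
```

```bash
python3 -c "
from h import *
to(.645,-.0035,.0478,79);snap('wrist','w8')"
```

```text
shift [0.05 0.2  9.46] turnz -0.2 pos [ 0.6433 -0.0033  0.1424] ang 78.8 tilt [-0.004 -0.003 -1.   ] t 32.42 q7 -0.85 op 27.6 F [ 0.7  0.4 -0.2]
```

View pics/w8.png

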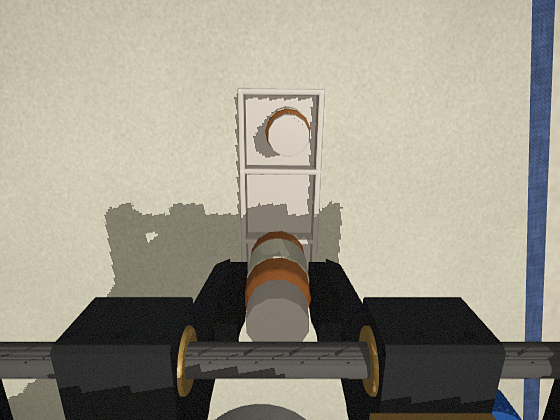

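The middle bay (v 171–241) lines up under the held vial, and the racked vial is undisturbed.

Emit:
{"op": "step_arm", "data": {"steps": [[0, 0.2, 1.5, -0.2, 0.2, 0, 1], [0, 0, 2, 0, 0, 0, 1], [0, 0, 2, 0, 0, 0, 1], [0, 0, 1.5, 0, 0, 0, 1], [0, 0, 1.1, 0, 0, 0, 1], [0, 0, 0.6, 0, 0, 0, 1], [0, 0, 0.3, 0, 0, 0, 1], [0, 0, 0, 0, 0, 0, 1]]}}

```text
clock: 33.48
tool_pos: [0.6472, -0.0037, 0.0538]
eef_rot: [0.773, 0.634, 0.002, 0.001]
contact_force: [0.2, -0.4, -0.5]
opening: 0.31
finger_force: 12.0
```

Emit:
{"op": "step_arm", "data": {"steps": [[0, 0, 0, 0, 0, 0, 1], [0, 0, 0, 0, 0, 0, 1]]}}

```text
clock: 33.72
tool_pos: [0.6472, -0.0038, 0.054]
eef_rot: [0.773, 0.634, 0.002, 0.001]
contact_force: [0.0, -0.2, -1.3]
opening: 0.31
finger_force: 12.0
```

Emit:
{"op": "step_arm", "data": {"steps": [[0, -0.1, 0.2, 0.2, -0.2, 0, 1], [0, 0, 0.2, 0, 0, 0, 1], [0, 0, 0.1, 0, 0, 0, 1], [0, 0, 0, 0, 0, 0, 1], [0, 0, 0, 0, 0, 0, 1]]}}

```text
clock: 34.35
tool_pos: [0.646, -0.0036, 0.0486]
eef_rot: [0.773, 0.635, -0.001, 0.001]
contact_force: [0.1, -0.1, -0.8]
opening: 0.311
finger_force: 12.0
```

Emit:
{"op": "step_arm", "data": {"steps": [[0, 0, 0.07, 0, 0, 0, 1], [0, 0, 0, 0, 0, 0, 1]]}}

```text
clock: 34.6
tool_pos: [0.646, -0.0036, 0.0479]
eef_rot: [0.773, 0.634, -0.001, 0.001]
contact_force: [-0.5, -0.1, -0.3]
opening: 0.312
finger_force: 12.0
```

Emit:
{"op": "step_arm", "data": {"steps": [[0, 0, 0.04, 0, 0, 0, 1], [0, 0, 0, 0, 0, 0, 1]]}}

```text
clock: 34.85
tool_pos: [0.6461, -0.0036, 0.0478]
eef_rot: [0.773, 0.635, -0.001, 0.001]
contact_force: [-1.7, -0.7, 1.8]
opening: 0.313
finger_force: 12.0
```

Contact; release and rise.

Emit:
{"op": "step_arm", "data": {"steps": [[0, 0, 0, 0, 0, 0, 0.2], [0, 0, 0, 0, 0, 0, 0], [0, 0, 0, 0, 0, 0, -0.2], [0, 0, -0.5, 0, 0, 0, -0.2], [0, 0, -1.5, 0, 0, 0, -0.2], [0, 0, -2.5, 0, 0, 0, -0.2], [0, 0, -3, 0, 0, 0, -0.6], [0, 0, -3, 0, 0, 0, -1]]}}

```text
clock: 35.85
tool_pos: [0.6463, -0.0032, 0.1546]
eef_rot: [0.773, 0.635, -0.001, 0.001]
contact_force: [0.2, 0.6, -0.4]
opening: 0.801
finger_force: 0.0
```

```bash
python3 -c "
from h import *
to(.399,-.331,.15,79)
to(.399,-.331,.15,60)"
```

```text
shift [-36.97 -17.88   0.52] turnz -0.2 pos [ 0.6463 -0.0032  0.1546] ang 78.8 tilt [-0.002  0.    -1.   ] t 35.85 q7 -0.84 op 70.5 F [ 0.2  0.6 -0.4]
shift [-36.97 -17.88   0.52] turnz 18.8 pos [ 0.6463 -0.0032  0.1546] ang 78.8 tilt [-0.002  0.    -1.   ] t 35.85 q7 -0.84 op 70.5 F [ 0.2  0.6 -0.4]
```

Emit:
{"op": "step_arm", "data": {"steps": [[-3, -1.5, 0, 0, 0, 0, -1], [-5.2, -2.5, 0, 0, 0, 0, -1], [-5.2, -2.5, 0, 0, 0, 0, -1], [-5.2, -2.5, 0, 0, 0, 0, -1], [-5.2, -2.5, 0, 0, 0, 0, -1], [-5.2, -2.5, 0, 0, 0, 0, -1], [-5, -2.4, 0.2, 0, 0, 0, -1], [-3, -1.5, 0.3, 0, 0, 0, -1]]}}

```text
clock: 36.85
tool_pos: [0.3964, -0.3343, 0.1493]
eef_rot: [0.774, 0.633, -0.002, 0.001]
contact_force: [0.5, 0.7, 0.7]
opening: 1.001
finger_force: 0.0
```

Emit:
{"op": "step_arm", "data": {"steps": [[0, 0, 0, 0, 0, 0, -1], [0, 0, 0, 0, 0, 0, -1]]}}

```text
clock: 37.1
tool_pos: [0.3998, -0.3305, 0.1493]
eef_rot: [0.773, 0.635, -0.0, 0.001]
contact_force: [1.2, -0.0, -0.0]
opening: 1.0
finger_force: 0.0
```

```bash
python3 - <<'E'
from h import *
to(.399,-.331,.029,79);print(r.get_state()['q'].round(2))
s=snap('wrist','w9');im=s['pixels'];print(proj(s,(.399,-.331,.03)))
h=cv2.cvtColor(im,cv2.COLOR_RGB2HSV);m=((h[...,0]>100)&(h[...,0]<125)&(h[...,1]>150)).astype(np.uint8)*255
for c in cv2.findContours(m,cv2.RETR_EXTERNAL,cv2.CHAIN_APPROX_NONE)[0]:
    if cv2.contourArea(c)>800:print(cv2.contourArea(c),cv2.boundingRect(c))
E
```

```text
shift [-0.04 -0.09 12.03] turnz -0.2 pos [ 0.3998 -0.3305  0.1493] ang 78.8 tilt [-0.002  0.002 -1.   ] t 37.1 q7 -0.4 op 88.0 F [ 1.2 -0.  -0. ]
[ 1.01  0.8  -0.68  1.97  0.82  0.67 -0.4 ]
(np.float64(276.08633034350856), np.float64(210.37380080335535))
4048.0 (240, 173, 72, 75)
```

View pics/w9.png

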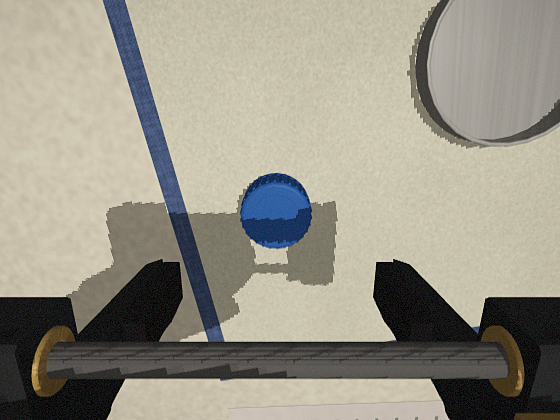

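The cap's top face is centred near (276,214), about 3 mm toward tool −x from the estimate. The dish is at upper right.

Emit:
{"op": "step_arm", "data": {"steps": [[-0.3, -0.1, 2, 0, 0, 0, -1], [0, 0, 2, 0, 0, 0, -1], [0, 0, 2, 0, 0, 0, -1], [0, 0, 2, 0, 0, 0, -1], [0, 0, 1.5, 0, 0, 0, -1], [0, 0, 1.5, 0, 0, 0, -1], [0, 0, 1, 0, 0, 0, -1], [0, 0, 0, 0, 0, 0, -1]]}}

```text
clock: 38.15
tool_pos: [0.3971, -0.3338, 0.0281]
eef_rot: [0.773, 0.635, -0.001, 0.0]
contact_force: [0.0, 0.4, 0.3]
opening: 1.006
finger_force: 0.0
```

```bash
python3 -c "
from h import *
to(.3985,-.334,.029,79);print(r.get_state()['q'].round(2))"
```

```text
shift [ 0.01  0.14 -0.09] turnz -0.2 pos [ 0.3971 -0.3338  0.0281] ang 78.8 tilt [-0.002 -0.001 -1.   ] t 38.15 q7 -0.64 op 88.5 F [0.  0.4 0.3]
[ 0.88  0.98 -0.46  2.01  1.1   0.43 -0.64]
```

Emit:
{"op": "step_arm", "data": {"steps": [[0, 0.1, -0.1, 0, 0, 0, 1], [0, 0, 0, 0, 0, 0, 1], [0, 0, 0, 0, 0, 0, 1], [0, 0, 0, 0, 0, 0, 1], [0, 0, 0, 0, 0, 0, 1], [0, 0, 0, 0, 0, 0, 1], [0, 0, 0, 0, 0, 0, 1]], "force": 10}}

```text
clock: 39.02
tool_pos: [0.3978, -0.3347, 0.0296]
eef_rot: [0.773, 0.634, -0.001, 0.001]
contact_force: [-0.6, 0.5, 3.7]
opening: 0.59
finger_force: 10.0
```

Emit:
{"op": "step_arm", "data": {"steps": [[0, 0, -0.5, 0, 0, 0, 1], [0, 0, -1, 0, 0, 0, 1], [0, 0, -1.5, 0, 0, 0, 1], [0, 0, -2, 0, 0, 0, 1], [0, 0, -2, 0, 0, 0, 1], [0, 0, -2, 0, 0, 0, 1], [0, 0, 0, 0, 0, 0, 1]]}}

```text
clock: 39.9
tool_pos: [0.3987, -0.3348, 0.1212]
eef_rot: [0.773, 0.634, -0.0, 0.002]
contact_force: [-0.2, -0.8, -0.7]
opening: 0.589
finger_force: 10.0
```

```bash
python3 -c "
from h import *
to(.572,-.257,.12,79)
s=load('w9')
# dish from wrist view, rim: left edge, bottom
print(ray(s,416,60,.022),ray(s,497,147,.022))"
```

```text
shift [11.02 15.48  0.13] turnz -0.3 pos [ 0.3987 -0.3348  0.1212] ang 78.7 tilt [-0.003  0.003 -1.   ] t 39.9 q7 -0.44 op 51.8 F [-0.2 -0.8 -0.7]
[ 0.50940963 -0.2490409   0.022     ] [ 0.56156588 -0.31761721  0.022     ]
```

Emit:
{"op": "step_arm", "data": {"steps": [[1.2, 1.7, 0, 0, 0, 0, 1], [2.2, 3.1, 0, 0, 0, 0, 1], [2.5, 3.5, 0, 0, 0, 0, 1], [2.5, 3.5, 0, 0, 0, 0, 1], [1.7, 2.4, 0, 0, 0, 0, 1], [0.9, 1.3, 0.1, 0, 0, 0, 1], [0, 0, 0, 0, 0, 0, 1], [0, 0, 0, 0, 0, 0, 1]]}}

```text
clock: 40.9
tool_pos: [0.5699, -0.2577, 0.1176]
eef_rot: [0.773, 0.634, -0.002, 0.0]
contact_force: [0.4, -0.4, 0.0]
opening: 0.592
finger_force: 10.0
```

```bash
python3 -c "
from h import *
to(.572,-.257,.0326,79)
s=snap('wrist','w10')"
```

```text
shift [0.13 0.21 8.5 ] turnz -0.3 pos [ 0.5699 -0.2577  0.1176] ang 78.7 tilt [-0.003 -0.003 -1.   ] t 40.9 q7 -0.5 op 52.1 F [ 0.4 -0.4  0. ]
```

View pics/w10.png

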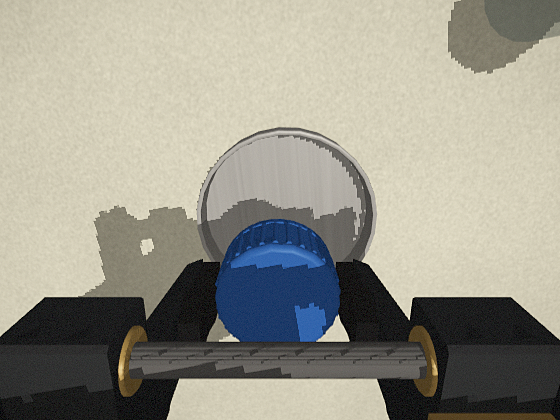

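The cap is held level above the dish. The rim spans u 197–377, with its top at v≈128.

```bash
python3 -c "
from h import *
s=load('w10')
L=ray(s,197.5,212,.022);Rr=ray(s,376.5,212,.022);t=ray(s,287,128,.022);print(L,Rr,np.linalg.norm(L-Rr),(L+Rr)/2,t-.06*np.array([.194,.981,0]))"
```

```text
[ 0.51922276 -0.24142704  0.022     ] [ 0.63483273 -0.26443969  0.022     ] 0.11787810734946133 [ 0.57702774 -0.25293337  0.022     ] [ 0.5756162  -0.25857968  0.022     ]
```

Emit:
{"op": "step_arm", "data": {"steps": [[0.2, 0.6, 1.5, 0, 0, 0, 1], [0, 0, 2, 0, 0, 0, 1], [0, 0, 1.8, 0, 0, 0, 1], [0, 0, 1.4, 0, 0, 0, 1], [0, 0, 0.9, 0, 0, 0, 1], [0, 0, 0.4, 0, 0, 0, 1], [0, 0, 0, 0, 0, 0, 1], [0, 0, 0, 0, 0, 0, 1]]}}

```text
clock: 41.95
tool_pos: [0.5779, -0.2562, 0.0387]
eef_rot: [0.773, 0.634, -0.001, 0.001]
contact_force: [-0.3, -0.9, -0.3]
opening: 0.592
finger_force: 10.0
```

Emit:
{"op": "step_arm", "data": {"steps": [[0, 0, 0.1, 0, 0, 0, 1], [0, 0, 0.1, 0, 0, 0, 1], [0, 0, 0, 0, 0, 0, 1]]}}

```text
clock: 42.32
tool_pos: [0.5774, -0.2561, 0.0361]
eef_rot: [0.773, 0.634, -0.001, 0.001]
contact_force: [-0.2, -0.4, 0.6]
opening: 0.588
finger_force: 10.0
```

Emit:
{"op": "step_arm", "data": {"steps": [[0, 0, 0.1, 0, 0, 0, 1], [0, 0, 0.1, 0, 0, 0, 1], [0, 0, 0.1, 0, 0, 0, 1], [0, 0, 0, 0, 0, 0, 1]]}}

```text
clock: 42.82
tool_pos: [0.5774, -0.256, 0.033]
eef_rot: [0.773, 0.635, -0.001, 0.0]
contact_force: [-0.4, -0.2, 1.0]
opening: 0.587
finger_force: 10.0
```

Emit:
{"op": "step_arm", "data": {"steps": [[0, 0, 0.05, 0, 0, 0, 1], [0, 0, 0, 0, 0, 0, 1]]}}

```text
clock: 43.08
tool_pos: [0.5775, -0.2561, 0.0327]
eef_rot: [0.773, 0.635, -0.001, 0.001]
contact_force: [-0.5, -0.1, 1.1]
opening: 0.591
finger_force: 10.0
```

Emit:
{"op": "step_arm", "data": {"steps": [[0, 0, 0.03, 0, 0, 0, 1], [0, 0, 0, 0, 0, 0, -0.4], [0, 0, 0, 0, 0, 0, -0.5], [0, 0, 0, 0, 0, 0, -0.5], [0, 0, -0.5, 0, 0, 0, -0.5], [0, 0, -1.5, 0, 0, 0, -0.5], [0, 0, -3, 0, 0, 0, -0.5], [0, 0, -4, 0, 0, 0, -0.5]]}}

```text
clock: 44.08
tool_pos: [0.5772, -0.2558, 0.1236]
eef_rot: [0.773, 0.635, -0.001, 0.0]
contact_force: [1.4, -0.2, 1.0]
opening: 0.75
finger_force: 0.0
```

Emit:
{"op": "step_arm", "data": {"steps": [[0, -3, -4, 0, 0, 0, -0.5], [0, -5, -4, 0, 0, 0, -0.5], [0, -5, 0, 0, 0, 0, -0.5], [0, 0, 0, 0, 0, 0, -0.5], [0, 0, 0, 0, 0, 0, -0.5]]}}

```text
clock: 44.7
tool_pos: [0.4524, -0.2309, 0.2024]
eef_rot: [0.773, 0.634, -0.0, 0.002]
contact_force: [0.1, -0.7, -0.1]
opening: 0.751
finger_force: 0.0
```

```bash
python3 -c "
from h import *
s=snap('side','side9');c=s['pixels'][90:400,140:420];cv2.imwrite('pics/c9.png',cv2.resize(c,(540,598),interpolation=cv2.INTER_CUBIC)[...,::-1])
to(.5,-.2,.2,79)"
```

```text
shift [3.95 4.01 0.21] turnz -0.3 pos [ 0.4529 -0.2309  0.2021] ang 78.7 tilt [-0.002  0.002 -1.   ] t 44.75 q7 -0.53 op 66.0 F [-0.8  0.1 -0.5]
```

View pics/c9.png

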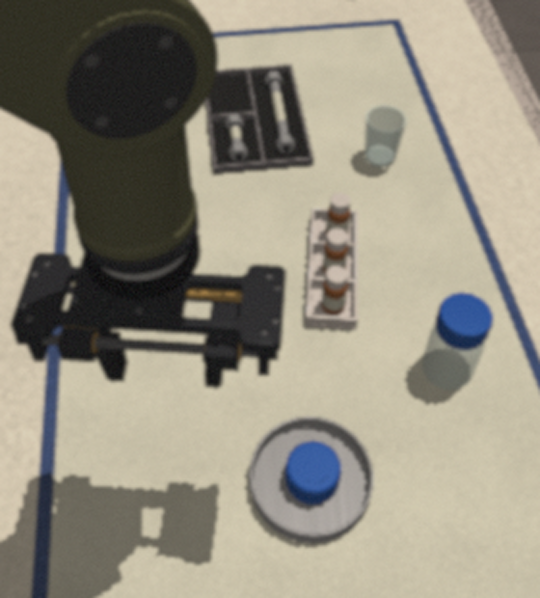

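The side view shows both columns in their bays, three vials upright in the white tray, the cap flat in the dish at (313,472), and the bottle untouched. The gripper is clear of everything.

```bash
python3 -c "
from plant import r
print(r.finish_job())"
```

```text
the job is handed in; nothing more can be done
None
```

The bench is cleared and the job handed in at about 45 s: both columns are in the grey tray, both vials stand in the white tray and the cap lies flat in the dish, as the last picture showed, with the racked vial and solvent bottle left alone.

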